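Cover the bearing pot and hold its stock tag up to the reader

TASK

Book the pot of bearings back into stock: set its loose cover on the pot, without dropping it, so that it sits fully seated and level, and leave it there. Then lift the pot's stock tag out of the rack by its plain end, fingers off the end with the corner notch (that end carries the label, on one face only), and present it to the reader: the label face turned upward and square to the reader's window, the label in line with the window and about 11 cm from it, touching nothing else. Finish while still holding the tag there, quite still, and do not disturb the other parts lying about on the bench.

Things in the scene. Friction and masses are not known exactly. Their poses are not given: they have to be found in the camera images.
- pot: open round steel pot with bearings in it, 110 mm outside diameter, 102 mm inside diameter, 75 mm high, about 0.7 kg, loose on the bench. Origin: centre of its underside; z up.
- lid: the pot's loose steel cover, standing knob up: a disc 120 mm across, 8 to 12 mm above the origin; below it a step 93 mm across, 8 mm deep, chamfered, that drops into the pot's mouth (about 3 mm play all round); on top a black knob, 26 mm diameter, 12 to 38 mm above the origin. Origin: centre of its underside, z up. Seated, its origin is 67 mm above the pot's.
- rack: fixed low dark steel rack, 112 x 62 mm, three slots along its x axis, 12 mm wide (rib tops 22 mm, slot floor 6 mm above the bench). The tag stands in the middle slot, held loosely over its lower 16 mm; the others are empty. Any yaw. Origin: centre of its underside; z up.
- tag: the pot's stock tag: grey plastic plate 100 x 54 x 10 mm, 60 g, on its long edge in the rack. A 14 mm square notch in one upper corner marks the label end. Origin: middle of the lower edge; x along the plate to the label end (-50 to 50 mm), z up (0 to 54), y out of the label face (+-5). Grip only the plain end, x below 2 mm. Facing the label with the notch at the top, the notch is at the top left.
- label_end: the tag's label end (tag x from 2 to 50 mm), one piece with the tag; fingers stay off it. Origin: centre of the white code label, 40 x 32 mm, on the tag's +y face: at x = 26, y = 5, z = 21 mm in the tag's frame; axes as the tag's.
- reader: fixed code reader: black foot 120 mm across, 18 mm high, centred 45 mm in +x from this origin; a steel stem rises there to about 310 mm and carries a head that leans over to -x. Origin: on the bench; x points away from the robot's side, z up.
- reader_head: the reader's black head, 48 x 64 mm across, 77 mm deep. Origin: centre of its dark window, 255 mm above the bench. z: line of sight out of the window, 45 degrees down and towards the robot's side; y horizontal; x 45 degrees up and towards the robot's side. A label reads at z = 110 mm in this frame, its face turned against z.
- bearing: single ball bearing lying flat, 72 mm across, 20 mm high; leave alone. Origin: centre of its underside.
- shaft: steel stub shaft standing on its 80 mm flange, 110 mm high; leave alone. Origin: centre of its underside.
- grease: grey grease can, 72 mm across, 85 mm high; leave alone. Origin: centre of its underside.
- spanner: steel spanner 170 mm long lying on the bench; leave alone. Origin: near its middle on its underside, x along it.

How it is judged:
By the outcome, as a careful person would: the job done as asked, in the order asked, and still so for the second after the job is handed in, while the arm keeps its last pose, push and grip.
It also fails if it takes over 67 s, if anything falls off the work surface, if the arm or the gripper's body presses on something with over 40 N, if the wrist force passes 120 N, or if a joint passes its speed limit or range.

ROBOT

A 6-joint arm with a two-finger parallel gripper is mounted at the origin on the work surface. World frame = base frame: x ahead of the robot, y to its left, z up, the work surface at z = 0. Lengths are in m, angles in rad, forces in N, time in s.
With the tool pointing down it reaches from about 0.35 to 0.775 m from the base axis. Payload 7.3 kg.
Tool frame: the origin (TCP) lies at the centre of the arm's flange, where the gripper is bolted on; the fingertips stand 178 mm ahead of it and the grasp point (between the pads) lies 159 mm ahead of it; z points along the fingers, y is the line along which they close (so a half turn about z gives the same grasp; the last joint's range is limited). The gripper opens to 92 mm and grips with 3 to 60 N. Pads are 19 mm wide; open, the fingers measure 130 mm over their backs; the gripper's body (75 mm by 190 mm) begins 47 mm behind the grasp point.
Start: joints at [-1.353, 0.342, 1.524, -0, 1.275, -0.146], TCP at [0.187, -0.491, 0.405] pointing down, gripper open.
Joint ranges: [-2.53, 2.53], [-0.77, 2.02], [0.04, 2.7], [-1, 4.14], [0.28, 2.66], [-3.11, 3.11]. Speed limits (rad/s): [2.57, 2.57, 3.14, 3.14, 3.14, 3.14].

INTERFACE

Orientations are given as [roll, pitch, yaw] about the fixed x, y, z axes, in that order (R = Rz(yaw) Ry(pitch) Rx(roll)).
In Python, from cell import robot gives the robot as it stands.
- The arm moves only by the shell command python3 drive.py 'ROWS' [OPENING] [FORCE]. ROWS is a JSON list of rows, 1 to 8 of them, each of 6 numbers: dx, dy, dz in m, then a rotation vector rx, ry, rz in rad; each row shifts and turns the commanded pose from where the row before left it, along the tool's axes as they then stand; what a row does not reach is not made up. A row lasts 1/12 s, in which the tool goes at most 0.0417 m and 0.125 rad, less where a joint would pass 70% of its speed; a pose out of reach is approached as far as the arm can. OPENING is the finger opening in m, set as the command begins (- or left out keeps the last). The fingers move at their own pace and stop on an object; FORCE is the grip in N (left out, the last holds). Time passes only in rows, so rows that do not move let the fingers close. It prints the time, the measured TCP pose, the force, the opening and the grip force at its end.
- robot.observe(): the state, without advancing time (a new reading comes with each control period).
- robot.read_camera(name): name is "scene" or "top"; returns a dict with "image" (400x640x3 uint8, red, green, blue), "fx", "fy", "cx", "cy" (pixels), "pose" (4x4, takes a point from camera to world coordinates). Camera axes: x right, y down, z forward; pixel columns grow to the right and rows downward; lengths in m; the calibration is good to about 2 mm. A picture is of the moment at which its call begins. There is no depth.
- robot.hand_in(): hands the job in; it is judged then, once.
The state is a dict: "time": time; "qpos": joint angles; "qvel": joint speeds; "joint_efforts": joint torques, N m; "tool_pos": TCP position; "tool_rot": TCP orientation; "contact_force": force on the tool from outside, world axes, zero at the start; "torque": the same for the moment, N m; "opening": finger opening in m; "grip_force": force on a finger pad.
Only numpy, scipy, OpenCV 4.12 (cv2) and the standard library are available. Lean on these libraries where they do the work, as an engineer would, in place of code of your own. Each camera call takes 0.05 s, during which the arm holds its last target. There are 200 camera calls.

## Working session

There is one attempt and no reset: what is moved stays moved. The work goes in short steps, Python scripts to look and compute and a shell command to move; the robot and the scene stay as the last step left them, time stands still between calls to the robot, and variables do not carry over. Pictures are saved under pics/ and viewed, at most 10 in all, crops included, and the job is handed in when it is done.

```bash
ls; mkdir -p pics
python3 - <<'E'
from cell import robot
import cv2,numpy as np
print(robot.observe())
for n in("scene","top"):
    c=robot.read_camera(n); cv2.imwrite(f"pics/{n}0.png",c["image"][:,:,::-1]); print(n,c["fx"],c["fy"],c["cx"],c["cy"],np.round(c["pose"],4).tolist())
E
```

```text
cell.py
drive.py
pics
{'time': 0.0, 'qpos': array([-1.35300943e+00,  3.42692576e-01,  1.52499292e+00,  2.54563356e-05,
        1.27535930e+00, -1.45972711e-01]), 'qvel': array([-0.00113932, -0.00136632, -0.00015666, -0.00031876,  0.0004134 ,
        0.00151385]), 'joint_efforts': array([-3.32038595e-03, -4.31248498e+01, -2.44220906e+01,  7.13252812e-02,
        5.60352893e-02, -1.56953715e-04]), 'tool_pos': array([ 0.18679944, -0.49050672,  0.40406881]), 'tool_rot': array([-3.14015950e+00, -2.35304578e-04,  3.63752011e-01]), 'contact_force': array([ 0.75984431,  0.85661952, -0.1526557 ]), 'torque': array([ 0.02214108,  0.00407898, -0.07147785]), 'grip_force': 0.0, 'opening': 0.09152061476836681}
scene 407.33509315248347 407.33509315248347 312.112393839142 201.04938808082082 [[-0.347, 0.7085, -0.6146, 1.2228], [0.9379, 0.2591, -0.2308, 0.2351], [-0.0043, -0.6565, -0.7543, 1.008], [0.0, 0.0, 0.0, 1.0]]
top 425.2428764418955 425.2428764418955 312.24642459452554 197.04841042258587 [[-0.0058, -0.9967, 0.0809, 0.428], [-0.9998, 0.0043, -0.0185, 0.0036], [0.0181, -0.081, -0.9966, 1.2582], [0.0, 0.0, 0.0, 1.0]]
```
View pics/scene0.png

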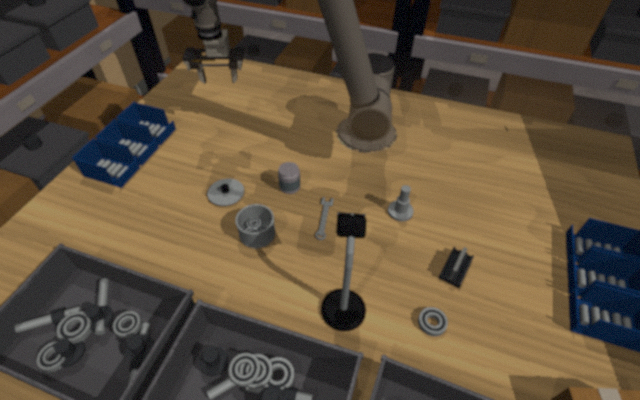

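View pics/top0.png

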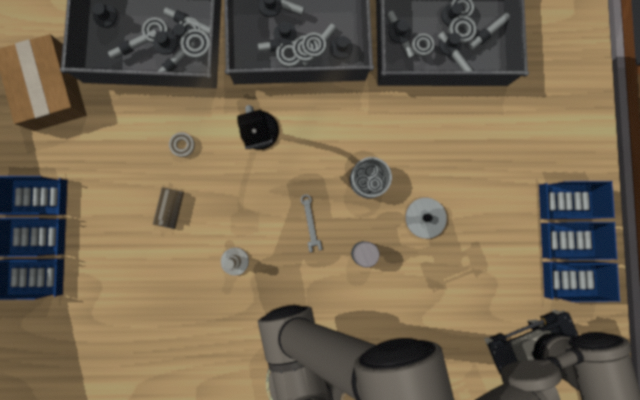

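The scene view shows the pot at (256,225), lid (226,192), grease can (289,177), shaft (401,204), rack with tag (457,266), bearing (432,320) and reader (345,300). In the top view the pot is at (371,177), lid (427,217), rack (168,207) and reader foot (260,130). Next I'll enlarge the parts that matter.

Create h.py:
```python
import numpy as np,cv2,json
from cell import robot
from scipy.spatial.transform import Rotation as R
class Cam:
    def __init__(s,n):
        c=robot.read_camera(n); s.im=c["image"]; s.P=np.array(c["pose"]); s.f=c["fx"]; s.c=np.array([c["cx"],c["cy"]])
    def ray(s,u,v):
        d=s.P[:3,:3]@np.array([(u-s.c[0])/s.f,(v-s.c[1])/s.f,1]); return s.P[:3,3],d
    def plane(s,u,v,z):
        o,d=s.ray(u,v); return o+d*(z-o[2])/d[2]
    def proj(s,p):
        q=(np.asarray(p)-s.P[:3,3])@s.P[:3,:3]; return q[...,:2]/q[...,2:]*s.f+s.c
def two(a,ua,b,ub):
    o1,d1=a.ray(*ua);o2,d2=b.ray(*ub)
    t=np.linalg.lstsq(np.c_[d1,-d2],o2-o1,rcond=None)[0]
    p,q=o1+d1*t[0],o2+d2*t[1]; return (p+q)/2,np.linalg.norm(p-q)
def pose():
    s=robot.observe(); return s["tool_pos"],R.from_euler("xyz",s["tool_rot"])
```

Run:
```python
from h import *
S=cv2.imread("pics/scene0.png");T=cv2.imread("pics/top0.png")
def cr(I,x,y,w,h,k): return cv2.resize(I[y:y+h,x:x+w],None,fx=k,fy=k,interpolation=cv2.INTER_CUBIC)
a=cr(T,140,177,50,60,5); b=cr(S,430,236,50,60,5); c=cr(T,230,95,60,60,5)
d=cr(T,340,150,116,90,3); e=cr(S,200,165,100,90,3)
o=np.zeros((600,800,3),np.uint8)
for I,x,y in((a,0,0),(b,250,0),(c,500,0),(d,0,300),(e,350,300)): o[y:y+I.shape[0],x:x+I.shape[1]]=I
cv2.imwrite("pics/m1.png",o)
```

```text
(no output)
```

View pics/m1.png

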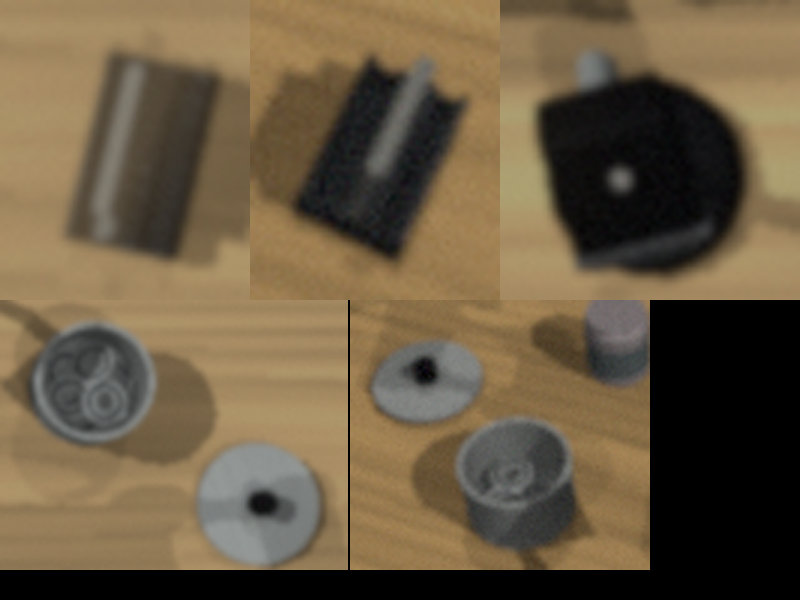

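The montage shows the lid knob up with its knob at top px (427,217) and the pot open at (371,177). The tag strip in the rack runs from (166.5,190) to (160.5,224) in the top view, with a brightness step at its lower end near (160.5,219). I'll measure all of these, and project both notch hypotheses.

Run:
```python
from h import *
T=Cam("top");S=Cam("scene")
def blob(c,x,y,r,sel):
    h=cv2.cvtColor(c.im,cv2.COLOR_RGB2HSV).astype(int)
    m=np.zeros(c.im.shape[:2],np.uint8); m[y-r:y+r,x-r:x+r]=sel(h[y-r:y+r,x-r:x+r]).astype(np.uint8)
    cs,_=cv2.findContours(m,cv2.RETR_EXTERNAL,cv2.CHAIN_APPROX_NONE); return max(cs,key=cv2.contourArea)
grey=lambda h:h[...,1]<70
dark=lambda h:h[...,2]<55
for n,c,x,y,r,z,s in(("lidT",T,426,217,26,.012,grey),("lidS",S,226,192,24,.012,grey),("knobT",T,427,217,10,.038,dark),("knobS",S,225,188,9,.03,dark),("potT",T,371,177,24,.075,grey),("potS",S,256,218,26,.075,grey),("canT",T,365,254,17,.085,grey),("rackT",T,168,208,26,.022,lambda h:(h[...,2]<95)|(h[...,1]<70)),("rackS",S,457,266,24,.022,lambda h:h[...,2]<60)):
    k=blob(c,x,y,r,s); h=cv2.convexHull(k)
    e=cv2.fitEllipse(h); mr=cv2.minAreaRect(k)
    w=np.array([c.plane(*p[0],z)[:2] for p in h]); (cx,cy),rad=cv2.minEnclosingCircle(w.astype(np.float32))
    print(n,np.round(e[0],1),np.round(e[1],1),"world",np.round(c.plane(*e[0],z),4),"circ",round(cx,4),round(cy,4),round(rad*2,4))
    if "rack" in n: b=cv2.boxPoints(mr); print(b.round(1).tolist(),[c.plane(*q,z)[:2].round(3).tolist() for q in b])
# rack from crop corners
C=np.array([T.plane(u/5+140,v/5+177,.022)[:2] for u,v in((112,55),(218,72),(178,258),(67,237))])
print("rack corners",C.round(3).tolist(),C.mean(0),[np.linalg.norm(C[i]-C[i-1]).round(3) for i in range(4)])
x=(C[0]+C[1]-C[2]-C[3]);yaw=np.arctan2(x[1],x[0]);print("yaw",yaw)
ctr=C.mean(0); u=np.array([np.cos(yaw),np.sin(yaw)])
for t in(-50,-36,36,50):
  for z in(6,22,46,60):
    p=[*(ctr+u*t/1000),z/1000]; print(t,z,"T",((T.proj(p)-[140,177])*5).round(),"S",((S.proj(p)-[430,236])*5).round())
# foot
k=blob(T,262,132,24,dark);
for r in(S,):
    k=blob(S,344,310,26,dark);h=cv2.convexHull(k);e=cv2.fitEllipse(h);print("footS",e[0],S.plane(*e[0],.018))
```

```text
lidT [425.7 217.6] [41.1 42.3] world [ 0.467  -0.3532  0.012 ] circ 0.4676 -0.3533 0.124
lidS [225.4 191.8] [27.  37.5] world [ 0.4719 -0.3535  0.012 ] circ 0.47 -0.3536 0.1244
knobT [427.4 217.6] [7.2 9.3] world [ 0.4662 -0.3505  0.038 ] circ 0.465 -0.3509 0.027
knobS [224.3 188.1] [8.  8.3] world [ 0.4723 -0.3538  0.03  ] circ 0.4708 -0.3521 0.0378
potT [370.5 177.4] [41.1 43.3] world [ 0.5788 -0.1824  0.075 ] circ 0.5785 -0.1823 0.1235
potS [255.3 224.9] [40.7 45.4] world [ 0.6049 -0.173   0.075 ] circ 0.5954 -0.1675 0.1588
canT [365.2 253.8] [25.7 29. ] world [ 0.3663 -0.1626  0.085 ] circ 0.3662 -0.1622 0.0788
rackT [169.  208.1] [26.  48.5] world [0.4979 0.3952 0.022 ] circ 0.4977 0.3947 0.1184
[[153.89999389648438, 223.60000610351562], [162.3000030517578, 187.39999389648438], [184.0, 192.39999389648438], [175.60000610351562, 228.60000610351562]] [[0.453, 0.438], [0.558, 0.416], [0.544, 0.353], [0.439, 0.375]]
rackS [454.8 268.2] [28.4 42.2] world [0.5163 0.3954 0.022 ] circ 0.5116 0.3968 0.1234
[[438.0, 277.0], [452.6000061035156, 247.8000030517578], [473.0, 258.0], [458.39999
[... 224 characters left out ...]
64(0.062), np.float64(0.11), np.float64(0.065)]
yaw -0.20525981151415337
-50 6 T [133. 240.] S [151.  89.]
-50 22 T [124. 240.] S [158.  73.]
-50 46 T [110. 239.] S [170.  49.]
-50 60 T [102. 239.] S [177.  35.]
-36 6 T [139. 217.] S [143. 106.]
-36 22 T [130. 216.] S [150.  90.]
-36 46 T [116. 215.] S [162.  67.]
-36 60 T [108. 214.] S [169.  53.]
36 6 T [166.  97.] S [100. 198.]
36 22 T [158.  94.] S [108. 183.]
36 46 T [145.  91.] S [119. 160.]
36 60 T [137.  89.] S [125. 146.]
50 6 T [172.  73.] S [ 92. 216.]
50 22 T [163.  71.] S [ 99. 201.]
50 46 T [150.  67.] S [110. 179.]
50 60 T [142.  64.] S [117. 165.]
footS (342.5929260253906, 309.5611572265625) [0.74165101 0.13756586 0.018     ]
```

Sizes agree: lid 0.124 m across, pot 0.1235, rack 0.109 x 0.063. In the scene view the tag's bright top ends at crop y≈57 instead of the predicted 35 at the -x end, and matches 165 at the +x end. So the notch, and with it the label end, is at the robot side, and the label faces about -y. A contrast-stretched look should confirm this and give the reader's yaw.

Run:
```python
from h import *
S=cv2.imread("pics/scene0.png");T=cv2.imread("pics/top0.png")
def cr(I,x,y,w,h,k,g): 
    q=cv2.resize(I[y:y+h,x:x+w],None,fx=k,fy=k,interpolation=cv2.INTER_CUBIC).astype(float); return np.clip(255*(q/255)**g,0,255).astype(np.uint8)
o=np.zeros((600,800,3),np.uint8)
for I,x,y in((cr(T,235,105,50,50,8,.4),0,0),(cr(S,325,205,50,50,8,.4),400,0),(cr(T,145,180,45,25,8,.6),0,400),(cr(T,145,205,45,25,8,.6),360,400)): o[y:y+I.shape[0],x:x+I.shape[1]]=I[:, :800-x]
cv2.imwrite("pics/m2.png",o)
from h import Cam
T=Cam("top");S2=Cam("scene")
f=np.array([.7417,.1376])
for z in(.018,.31): print(z,T.proj([*f,z]),S2.proj([*f,z]))
```

```text
0.018 [258.79118544 125.5391598 ] [342.59975809 309.58168401]
0.31 [245.03934027  93.65046152] [349.94530202 245.44578157]
```

View pics/m2.png

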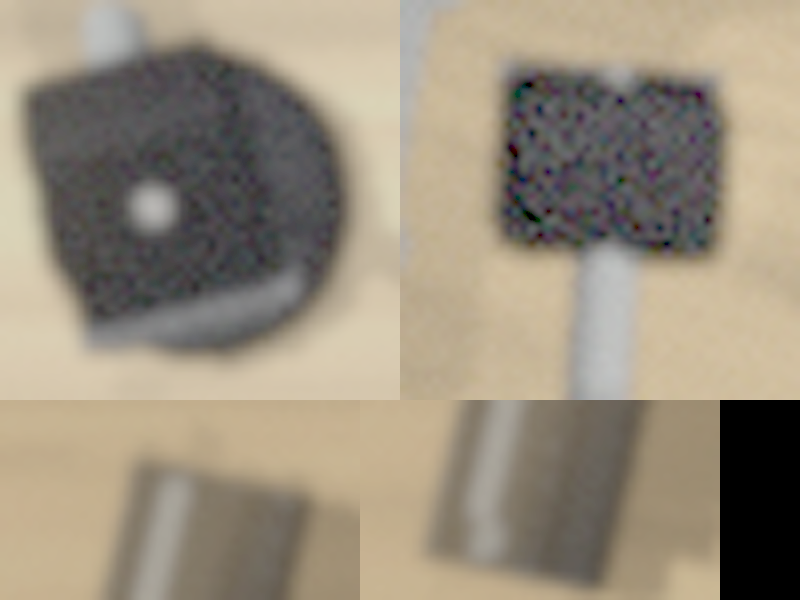

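The notch is confirmed at the top view's lower (-x) end: the top face steps at crop (480,515). The head's front edge runs (88,345)–(303,285), which gives the reader's yaw; the scene view shows its back face corners.

Run:
```python
from h import *
T=Cam("top");S=Cam("scene")
def edge(c,off,a,b,z,xo):
    A,B=[c.plane(*(np.array(p)/8+off),z)[:2] for p in(a,b)]
    # A is +y side in both? orient so d ~ +y
    d=A-B; d=d if d[1]>0 else -d
    yaw=np.arctan2(-d[0],d[1]); ctr=(A+B)/2; o=ctr-xo*np.array([np.cos(yaw),np.sin(yaw)])
    print(np.linalg.norm(d).round(4),"yaw",yaw.round(3),"ctr",ctr.round(4),"origin",o.round(4))
edge(T,np.array([235,105]),(88,345),(303,285),.272,-.017)
s=np.array([325-50,205])
edge(S,s,(508,68),(720,76),.326,.037)
edge(S,s,(500,242),(714,252),.292,.071)
f=np.array([.7417,.1376])
for y in(.2,.25,.3): print(y,"foot-based origin",f-.045*np.array([np.cos(y),np.sin(y)]))
# foot from top: right limb of foot; tag step profile; stem top
g=cv2.cvtColor(T.im,cv2.COLOR_RGB2GRAY); m=(g[100:165,240:290]<60).astype(np.uint8)
k=max(cv2.findContours(m,cv2.RETR_EXTERNAL,cv2.CHAIN_APPROX_NONE)[0],key=cv2.contourArea)[:,0]+[240,100]
w=np.array([T.plane(*p,.018)[:2] for p in k]); r=k[:,0]>272; w=w[r]
A=np.c_[2*w,np.ones(len(w))];q=np.linalg.lstsq(A,(w**2).sum(1),rcond=None)[0];print("footT",q[:2],np.sqrt(q[2]+q[0]**2+q[1]**2))
```

```text
0.0653 yaw 0.275 ctr [0.6325 0.1084] origin [0.6489 0.113 ]
0.0571 yaw 0.302 ctr [0.6726 0.1196] origin [0.6373 0.1086]
0.0579 yaw 0.293 ctr [0.7045 0.1297] origin [0.6366 0.1091]
0.2 foot-based origin [0.697597   0.12865988]
0.25 foot-based origin [0.69809894 0.12646682]
0.3 foot-based origin [0.69870986 0.12430159]
footT [0.72790656 0.13927653] 0.05883265309886398
```

Run:
```python
from h import *
T=Cam("top");S=Cam("scene")
print("dot",two(T,(254.1,130.9),S,(352.25,214.75)))
t=lambda u,v:(u/8+235,v/8+105); s=lambda u,v:(u/8+275,v/8+205)
print("backL/top corners", two(T,t(25,95),S,s(714,250)), two(T,t(25,95),S,s(720,76)))
print("frontL", two(T,t(88,345),S,s(720,76)),two(T,t(303,285),S,s(508,68)))
print("stem at z .25/.31 T",T.plane(*t(112,10),.25),T.plane(*t(112,10),.31))
# predicted corners for origin by hypothesis
def head(o,yaw):
    q=.70710678;Rz=R.from_euler("z",yaw).as_matrix()
    H=Rz@np.array([[-q,0,-q],[0,1,0],[q,0,-q]]).T  # cols x,y,z head
    H=np.c_[Rz@[-q,0,q],Rz@[0,-1,0],Rz@[-q,0,-q]]
    for a,b,z in [(a,b,z) for z in(0,-.077) for a in(.024,-.024) for b in(.032,-.032)]:
        p=np.array([*o,.255])+H@[a,b,z]; print(a,b,z,"T",((T.proj(p)-[235,105])*8).round(),"S",((S.proj(p)-[275,205])*8).round())
head((.685,.127),.28)
```

```text
dot (array([0.65683656, 0.11746158, 0.30431734]), np.float64(0.0004322942044956016))
backL/top corners (array([0.69349819, 0.15649798, 0.28910484]), np.float64(0.0007498952500676252)) (array([0.67854539, 0.14837365, 0.34331573]), np.float64(0.0015869511562537476))
frontL (array([0.62286448, 0.13984977, 0.27545876]), np.float64(0.0010478645962130066)) (array([0.64032998, 0.07917383, 0.27385125]), np.float64(0.004815114895174516))
stem at z .25/.31 T [0.73041752 0.1363267  0.25      ] [0.71241989 0.12842712 0.31      ]
0.024 0.032 0 T [254. 164.] S [501. 179.]
0.024 -0.032 0 T [ 44. 223.] S [727. 192.]
-0.024 0.032 0 T [233.  87.] S [491. 346.]
-0.024 -0.032 0 T [ 30. 144.] S [717. 360.]
0.024 0.032 -0.077 T [183. -68.] S [502. 218.]
0.024 -0.032 -0.077 T [-38.  -6.] S [750. 232.]
-0.024 0.032 -0.077 T [ 164. -141.] S [493. 400.]
-0.024 -0.032 -0.077 T [-49. -82.] S [739. 415.]
```

Estimates agree: the reader's yaw is about 0.28, and the window centre is about (0.645, 0.1135, 0.255). The front-edge triangulation gives z=0.274 against 0.272 expected, with width 0.063 against 0.064. The foot axis lines up to 2 mm. Moving above the knob at (0.469,-0.352).

```bash
r=0; python3 drive.py '[[0.039,-0.0037,0,0,0,0],[0.039,-0.0037,0,0,0,0],[0.039,-0.0037,0,0,0,0],[0.039,-0.0037,0,0,0,0],[0.039,-0.0037,0,0,0,0],[0.039,-0.0037,0,0,0,0],[0.039,-0.0037,0,0,0,0],[0.039,-0.0037,0,0,0,0]]' 0.07 20
python3 drive.py '[[0,0,0.03,0,0,0],[0,0,0.03,0,0,0],[0,0,0.03,0,0,0],[0,0,0.03,0,0,0],[0,0,0,0,0,0],[0,0,0,0,0,0]]'
python3 - <<'E'
from h import *
s=robot.observe();print(s["qpos"].round(3))
p,r=pose();print(r.inv().apply(np.array([.469,-.352,.194])-p),r.as_rotvec())
E
```

```text
time: 1.17
tool_pos: [0.4695, -0.3507, 0.4048]
tool_rot: [3.141, -0.0, 0.364]
contact_force: [-0.1, -0.3, 0.5]
opening: 0.0697
grip_force: 0.0
time: 1.67
tool_pos: [0.4678, -0.3518, 0.2839]
tool_rot: [-3.139, 0.001, 0.364]
contact_force: [0.1, 0.1, 1.0]
opening: 0.07
grip_force: 0.0
[-0.776  0.568  1.513 -0.     1.064  0.431]
[0.0012262  0.00086592 0.08986157] [-3.08713902e+00 -5.67856391e-01  3.01857429e-03]
```

```bash
python3 drive.py '[[0,0,0.03,0,0,0],[0,0,0.03,0,0,0],[0,0,0.02,0,0,0],[0,0,0.009,0,0,0],[0,0,0,0,0,0],[0,0,0,0,0,0]]'
python3 drive.py '[[0,0,0,0,0,0],[0,0,0,0,0,0],[0,0,0,0,0,0],[0,0,0,0,0,0],[0,0,0,0,0,0],[0,0,0,0,0,0]]' 0.0 25
python3 drive.py '[[0,0,-0.01,0,0,0],[0,0,-0.02,0,0,0],[0,0,-0.03,0,0,0],[0,0,-0.03,0,0,0],[0,0,-0.03,0,0,0],[0,0,0,0,0,0],[0,0,0,0,0,0]]'
python3 - <<'E'
from h import *
T=Cam("top");S=Cam("scene")
p,r=pose();print(p,T.proj(p+[0,0,-.17]),S.proj(p+[0,0,-.17]))
def cr(I,c,h,k): x,y=(c-h).astype(int); return cv2.resize(I[y:y+2*h,x:x+2*h,::-1],(k,k),interpolation=cv2.INTER_CUBIC)
cv2.imwrite("pics/l1.png",np.hstack([cr(T.im,T.proj(p+[0,0,-.17]),35,400),cr(S.im,S.proj(p+[0,0,-.17]),35,400)]))
E
```

```text
time: 2.17
tool_pos: [0.4685, -0.3527, 0.1976]
tool_rot: [3.139, -0.001, 0.364]
contact_force: [0.1, 0.4, 0.8]
opening: 0.0701
grip_force: 0.0
time: 2.67
tool_pos: [0.4679, -0.352, 0.196]
tool_rot: [3.141, -0.0, 0.364]
contact_force: [-0.6, -0.4, -0.7]
opening: 0.0345
grip_force: 0.0
time: 3.25
tool_pos: [0.468, -0.352, 0.3178]
tool_rot: [3.138, -0.002, 0.364]
contact_force: [0.1, 0.0, -2.1]
opening: 0.0242
grip_force: 25.0
[ 0.46748696 -0.35155943  0.31487136] [439.4204186  215.76104578] [219.47006781 161.79489847]
```

View pics/l1.png

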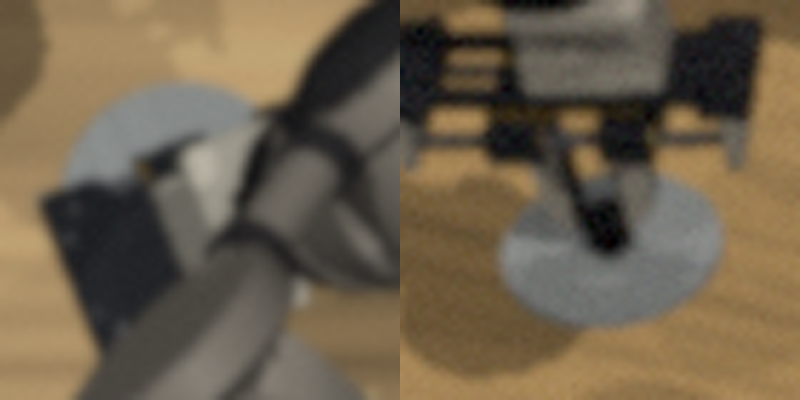

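The scene crop shows the lid hanging from the fingertips, with its disc centred at about (221,170) px. The fingers were still closing when the lift began, so the grip is probably on the top of the knob. I'll find the lid's height before going on.

Run:
```python
from h import *
S=Cam("scene")
s=robot.observe();print(s["tool_pos"],s["contact_force"],s["torque"],s["opening"],s["grip_force"])
h=cv2.cvtColor(S.im,cv2.COLOR_RGB2HSV)
m=np.zeros(h.shape[:2],np.uint8);m[158:186,196:245]=(h[158:186,196:245,1]<70)&(h[158:186,196:245,2]>60)
k=max(cv2.findContours(m,cv2.RETR_EXTERNAL,cv2.CHAIN_APPROX_NONE)[0],key=cv2.contourArea)
k=k[(k[:,0,1]>160)]
e=cv2.fitEllipse(cv2.convexHull(k));print(e)
for z in(.06,.08,.09,.1,.11,.12,.13):
    w=np.array([S.plane(*p[0],z)[:2] for p in cv2.convexHull(k)],np.float32);print(z,S.plane(*e[0],z)[:2].round(4),cv2.minEnclosingCircle(w),cv2.fitEllipse(w)[1])
```

```text
[ 0.46746157 -0.35156008  0.31426769] [-0.52217745 -0.18118404 -2.24341798] [ 0.04216626  0.01577052 -0.0148556 ] 0.023732655614918375 24.999551555374637
((220.81564331054688, 169.5782470703125), (26.651052474975586, 39.68825912475586), 78.86454772949219)
0.06 [ 0.4248 -0.3869] ((0.42295387387275696, -0.3877968192100525), 0.06530334055423737) (0.12817451357841492, 0.12895864248275757)
0.08 [ 0.4416 -0.3738] ((0.43982964754104614, -0.3746543526649475), 0.06392776966094971) (0.125470370054245, 0.12623795866966248)
0.09 [ 0.45   -0.3672] ((0.4482674300670624, -0.3680831491947174), 0.06323998421430588) (0.12411826103925705, 0.12487759441137314)
0.1 [ 0.4584 -0.3606] ((0.4567053020000458, -0.3615120053291321), 0.06255212426185608) (0.12276622653007507, 0.1235172301530838)
0.11 [ 0.4669 -0.3541] ((0.46514323353767395, -0.3549407422542572), 0.06186436861753464) (0.12141410261392593, 0.12215689569711685)
0.12 [ 0.4753 -0.3475] ((0.47358107566833496, -0.3483695387840271), 0.061176545917987823) (0.12006203830242157, 0.12079653143882751)
0.13 [ 0.4837 -0.3409] ((0.48201900720596313, -0.3417983949184418), 0.06048867106437683) (0.11870993673801422, 0.11943618953227997)
```

The lid's disc top is at about z=0.112, level, so only the top 2 mm of the knob is in the fingers. I'll set it gently back on the bench and regrip lower.

```bash
python3 drive.py '[[0,0,0.015,0,0,0],[0,0,0.02,0,0,0],[0,0,0.02,0,0,0],[0,0,0.015,0,0,0],[0,0,0.01,0,0,0],[0,0,0.006,0,0,0],[0,0,0,0,0,0],[0,0,0,0,0,0]]'
for i in 1 2 3; do python3 drive.py '[[0,0,0.001,0,0,0],[0,0,0.001,0,0,0],[0,0,0.001,0,0,0],[0,0,0,0,0,0]]' | egrep 'pos|force'; done
```

```text
time: 4.07
tool_pos: [0.468, -0.352, 0.2296]
tool_rot: [-3.141, 0.0, 0.364]
contact_force: [0.4, 0.1, -1.2]
opening: 0.0241
grip_force: 25.0
tool_pos: [0.4679, -0.352, 0.2271]
contact_force: [-0.2, -0.8, -2.8]
grip_force: 25.0
tool_pos: [0.4678, -0.3519, 0.2235]
contact_force: [-0.0, -0.7, -2.1]
grip_force: 25.0
tool_pos: [0.4678, -0.3519, 0.2205]
contact_force: [-0.2, 0.6, -2.1]
grip_force: 25.0
```

```bash
for i in 1 2 3 4; do python3 drive.py '[[0,0,0.001,0,0,0],[0,0,0.001,0,0,0],[0,0,0,0,0,0]]' | egrep 'pos|force'; done
```

```text
tool_pos: [0.4678, -0.3519, 0.2185]
contact_force: [-0.3, -0.0, -2.0]
grip_force: 25.0
tool_pos: [0.4678, -0.3519, 0.2165]
contact_force: [0.5, 0.7, -2.0]
grip_force: 25.0
tool_pos: [0.4678, -0.3519, 0.2145]
contact_force: [-0.8, 0.2, -3.1]
grip_force: 25.0
tool_pos: [0.4678, -0.3519, 0.2125]
contact_force: [0.6, 0.1, -2.2]
grip_force: 25.0
```

```bash
for i in 1 2 3 4 5; do python3 drive.py '[[0,0,0.0008,0,0,0],[0,0,0.0008,0,0,0],[0,0,0,0,0,0]]' | egrep 'pos|force'; done
```

```text
tool_pos: [0.4679, -0.352, 0.211]
contact_force: [-0.0, 0.4, -2.2]
grip_force: 25.0
tool_pos: [0.4679, -0.3519, 0.2108]
contact_force: [-2.9, 2.1, 8.1]
grip_force: 25.0
tool_pos: [0.4678, -0.3519, 0.2107]
contact_force: [-6.0, 4.8, 18.1]
grip_force: 25.0
tool_pos: [0.4679, -0.3518, 0.2103]
contact_force: [-7.7, 7.6, 28.1]
grip_force: 25.0
tool_pos: [0.4681, -0.3516, 0.2089]
contact_force: [-6.5, 9.2, 29.4]
grip_force: 25.0
```

Contact is at TCP z 0.2108. Relieving the push, opening wide, going down to 0.194 and closing fully before lifting.

```bash
python3 drive.py '[[0,0,-0.001,0,0,0],[0,0,-0.001,0,0,0],[0,0,-0.001,0,0,0],[0,0,0,0,0,0]]' | egrep 'pos|force'
python3 drive.py '[[0,0,0,0,0,0],[0,0,0,0,0,0],[0,0,0,0,0,0],[0,0,0,0,0,0],[0,0,0,0,0,0],[0,0,0,0,0,0]]' 0.05 | egrep 'pos|force|open'
python3 drive.py '[[0,0,0.006,0,0,0],[0,0,0.006,0,0,0],[0,0,0.004,0,0,0],[0,0,0,0,0,0],[0,0,0,0,0,0]]'| egrep 'pos|force|open'
python3 drive.py '[[0,0,0,0,0,0],[0,0,0,0,0,0],[0,0,0,0,0,0],[0,0,0,0,0,0],[0,0,0,0,0,0],[0,0,0,0,0,0],[0,0,0,0,0,0],[0,0,0,0,0,0]]' 0.0 25| egrep 'pos|force|open'
python3 drive.py '[[0,0,0,0,0,0],[0,0,0,0,0,0],[0,0,0,0,0,0],[0,0,0,0,0,0]]' | egrep 'time|pos|force|open'
```

```text
tool_pos: [0.4681, -0.3518, 0.2091]
contact_force: [-2.0, 3.8, 11.0]
grip_force: 25.0
tool_pos: [0.4679, -0.352, 0.2075]
contact_force: [0.0, -0.1, -0.2]
opening: 0.05
grip_force: 0.0
tool_pos: [0.4678, -0.3519, 0.1912]
contact_force: [0.3, 0.4, 0.4]
opening: 0.0499
grip_force: 0.0
tool_pos: [0.4679, -0.352, 0.1918]
contact_force: [0.0, -0.6, 0.5]
opening: 0.0248
grip_force: 25.0
time: 9.57
tool_pos: [0.4679, -0.352, 0.1918]
contact_force: [-0.0, 0.4, 1.4]
opening: 0.0251
grip_force: 25.0
```

```bash
python3 drive.py '[[0,0,-0.01,0,0,0],[0,0,-0.02,0,0,0],[0,0,-0.03,0,0,0],[0,0,-0.03,0,0,0],[0,0,-0.025,0,0,0],[0,0,-0.015,0,0,0],[0,0,0,0,0,0],[0,0,0,0,0,0]]'
python3 drive.py '[[0.012,-0.0086,0,0,0,0],[0.0235,-0.0172,0,0,0,0],[0.0235,-0.0172,0,0,0,0],[0.0235,-0.0172,0,0,0,0],[0.0235,-0.0172,0,0,0,0],[0.0235,-0.0172,0,0,0,0],[0.0235,-0.0172,0,0,0,0],[0.0115,-0.0086,0,0,0,0]]'
python3 drive.py '[[0,0,0,0,0,0],[0,0,0,0,0,0],[0,0,0,0,0,0],[0,0,0,0,0,0]]'
python3 - <<'E'
from h import *
T=Cam("top");S=Cam("scene")
p,r=pose();print(p)
def cr(I,c,h,k): x,y=(c-h).astype(int); print(x,y);return cv2.resize(I[y:y+2*h,x:x+2*h,::-1],(k,k),interpolation=cv2.INTER_CUBIC)
cv2.imwrite("pics/l2.png",np.hstack([cr(T.im,T.proj([.579,-.181,.1]),40,400),cr(S.im,S.proj([.579,-.181,.08]),40,400)]))
E
```

```text
time: 10.23
tool_pos: [0.4677, -0.3518, 0.3223]
tool_rot: [3.14, -0.0, 0.364]
contact_force: [-0.5, 0.5, -2.7]
opening: 0.0254
grip_force: 25.0
time: 10.9
tool_pos: [0.5796, -0.1779, 0.3195]
tool_rot: [-3.138, 0.002, 0.366]
contact_force: [-0.1, 0.7, -1.0]
opening: 0.0253
grip_force: 25.0
time: 11.23
tool_pos: [0.5781, -0.1821, 0.3211]
tool_rot: [-3.141, 0.001, 0.362]
contact_force: [-0.1, 0.4, -1.9]
opening: 0.0253
grip_force: 25.0
[ 0.57823268 -0.18202265  0.32157288]
331 136
216 176
```

View pics/l2.png

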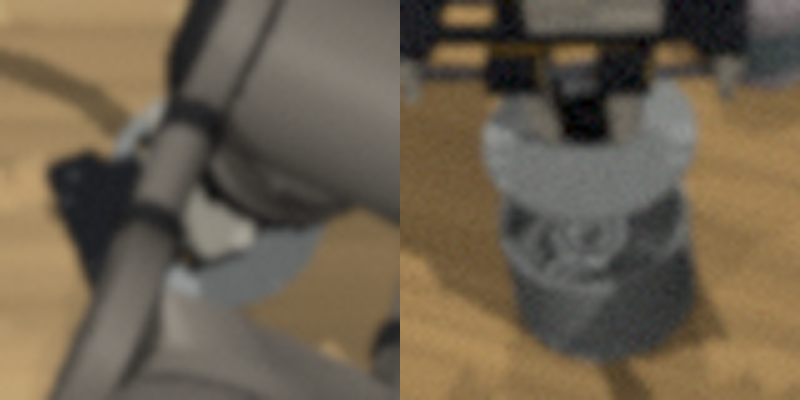

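The lid hangs level over the pot: in the scene view its disc is centred at about (334,186)/2 in crop pixels, with the pot mouth directly below. I'll check the rim centre from the first scene picture, with the lid's known camera bias removed.

Run:
```python
from h import *
S=Cam("scene");I=cv2.cvtColor(cv2.imread("pics/scene0.png"),cv2.COLOR_BGR2HSV)
m=np.zeros(I.shape[:2],np.uint8);m[195:255,225:290]=I[195:255,225:290,1]<70
k=max(cv2.findContours(m,cv2.RETR_EXTERNAL,cv2.CHAIN_APPROX_NONE)[0],key=cv2.contourArea)[:,0]
for lim in(216,219):
    u=k[k[:,1]<lim]; w=np.array([S.plane(*q,.075)[:2] for q in u])
    A=np.c_[2*w,np.ones(len(w))];q=np.linalg.lstsq(A,(w**2).sum(1),rcond=None)[0]
    # fixed radius fit using .0575 (mask dilation seen on lid: 124 vs 120)
    from scipy.optimize import least_squares
    f=least_squares(lambda c:np.hypot(*(w-c).T)-.0568,q[:2]);print(lim,len(u),q[:2],np.sqrt(q[2]+q[:2]@q[:2]),"fixed",f.x,f.cost)
I=cv2.cvtColor(S.im,cv2.COLOR_RGB2HSV)
```

```text
216 43 [ 0.58474889 -0.1862473 ] 0.056429067688921114 fixed [ 0.58519792 -0.18607144] 1.947779447742232e-05
219 49 [ 0.5843696  -0.18653454] 0.056045806546344494 fixed [ 0.5852753  -0.18619086] 2.382800087279729e-05
```

```bash
python3 drive.py '[[0.0017,0.0017,0.005,0,0,0],[0,0,0.01,0,0,0],[0,0,0.015,0,0,0],[0,0,0.01,0,0,0],[0,0,0.006,0,0,0],[0,0,0.002,0,0,0],[0,0,0,0,0,0],[0,0,0,0,0,0]]'
for i in 1 2 3; do python3 drive.py '[[0,0,0.001,0,0,0],[0,0,0.001,0,0,0],[0,0,0,0,0,0]]' | egrep 'pos|t_force'; done
```

```text
time: 12.05
tool_pos: [0.5812, -0.182, 0.274]
tool_rot: [3.141, -0.0, 0.364]
contact_force: [0.2, 0.2, -3.0]
opening: 0.0252
grip_force: 25.0
tool_pos: [0.581, -0.1819, 0.272]
contact_force: [0.6, 0.0, -2.2]
tool_pos: [0.5809, -0.1819, 0.2696]
contact_force: [-0.5, -0.5, -2.3]
tool_pos: [0.5809, -0.1818, 0.2675]
contact_force: [-0.5, -0.1, -3.1]
```

```bash
for i in 1 2 3; do python3 drive.py '[[0,0,0.001,0,0,0],[0,0,0.001,0,0,0],[0,0,0,0,0,0]]' | egrep 'pos|t_force'; done;  python3 drive.py '[[0,0,0.001,0,0,0],[0,0,0,0,0,0]]' | egrep 'pos|t_force'
```

```text
tool_pos: [0.5809, -0.1819, 0.2655]
contact_force: [-0.7, -0.0, -2.4]
tool_pos: [0.5811, -0.182, 0.2638]
contact_force: [0.2, -0.4, -0.5]
tool_pos: [0.5811, -0.1823, 0.2618]
contact_force: [0.6, -1.7, -1.5]
tool_pos: [0.5811, -0.1823, 0.2608]
contact_force: [1.8, -3.8, -0.5]
```

The step is inside the mouth and touching its +y wall lightly. I'll shift 2 mm to -y and keep going down.

```bash
python3 drive.py '[[0,0.001,0,0,0,0],[0,0.001,0,0,0,0],[0,0,0,0,0,0]]' | egrep 'pos|t_force'; for i in 1 2 3; do python3 drive.py '[[0,0,0.0005,0,0,0],[0,0,0.0005,0,0,0],[0,0,0,0,0,0]]' | egrep 'pos|t_force'; done
```

```text
tool_pos: [0.5815, -0.1835, 0.2603]
contact_force: [-0.3, 0.2, -2.4]
tool_pos: [0.5816, -0.1836, 0.2594]
contact_force: [-0.3, 0.3, -1.8]
tool_pos: [0.5817, -0.1837, 0.2588]
contact_force: [-0.0, 0.6, -0.5]
tool_pos: [0.5816, -0.1836, 0.2588]
contact_force: [-2.6, 1.3, 5.4]
```

It seated at TCP z 0.2588, exactly as predicted. Relieving the push, releasing and rising.

```bash
python3 drive.py '[[0,0,-0.0005,0,0,0],[0,0,0,0,0,0]]' | egrep 'pos|t_force'
python3 drive.py '[[0,0,0,0,0,0],[0,0,0,0,0,0],[0,0,0,0,0,0],[0,0,0,0,0,0],[0,0,0,0,0,0],[0,0,0,0,0,0]]' 0.05 | egrep 'pos|force|open'
python3 drive.py '[[0,0,-0.01,0,0,0],[0,0,-0.02,0,0,0],[0,0,-0.03,0,0,0],[0,0,-0.03,0,0,0],[0,0,-0.03,0,0,0],[0,0,0,0,0,0],[0,0,0,0,0,0]]'
python3 - <<'E'
from h import *
S=Cam("scene");s=robot.observe();print(s["qpos"].round(3))
h=cv2.cvtColor(S.im,cv2.COLOR_RGB2HSV)
y,x=212,256
cv2.imwrite("pics/l3.png",cv2.resize(S.im[170:260,210:300,::-1],(500,500),interpolation=cv2.INTER_CUBIC))
p,r=pose()
# move above rack grasp
rc=np.array([.4985,.3958]);yaw=-.205;g=rc+.032*np.array([np.cos(yaw),np.sin(yaw)]);print("grasp xy",g,"d tool",r.inv().apply(np.array([*g,.36])-p))
E
```

```text
tool_pos: [0.5817, -0.1837, 0.2588]
contact_force: [-3.1, 1.8, 3.6]
tool_pos: [0.5817, -0.1838, 0.2581]
contact_force: [-0.3, 0.1, 1.0]
opening: 0.0498
grip_force: 0.0
time: 15.97
tool_pos: [0.5818, -0.1838, 0.381]
tool_rot: [3.138, -0.004, 0.364]
contact_force: [-0.0, 0.6, 0.1]
opening: 0.0502
grip_force: 0.0
[-0.432  0.517  1.317 -0.     1.306  0.775]
grasp xy [0.52982995 0.38928585] d tool [ 0.15558464 -0.55386411  0.0185597 ]
```

View pics/l3.png

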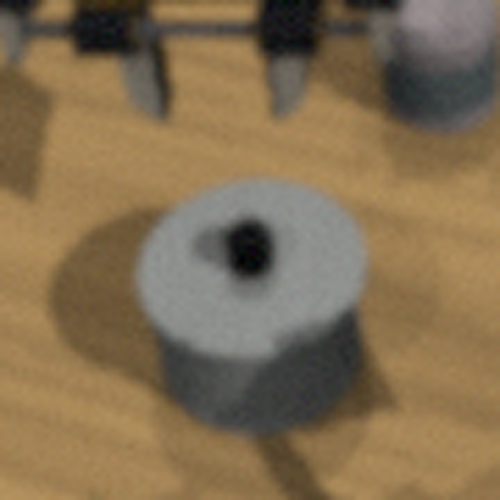

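The lid sits level on the pot with its disc centred in the crop at about (252,268) and the knob upright. Next is the rack, going round the robot side of the reader head.

```bash
python3 drive.py '[[0.0007,-0.0377,-0.005,0,0,0],[0.0007,-0.0377,-0.005,0,0,0],[0.0007,-0.0377,-0.005,0,0,0],[0.0007,-0.0377,-0.005,0,0,0],[0.0007,-0.0377,-0.005,0,0,0],[0.0007,-0.0377,-0.005,0,0,0],[0.0007,-0.0377,-0.005,0,0,0],[0.0007,-0.0377,-0.005,0,0,0]]' 0.045
python3 drive.py '[[0.0187,-0.0315,0,0,0,0],[0.0187,-0.0315,0,0,0,0],[0.0187,-0.0315,0,0,0,0],[0.0187,-0.0315,0,0,0,0],[0.0187,-0.0315,0,0,0,0],[0.0187,-0.0315,0,0,0,0],[0.0187,-0.0315,0,0,0,0],[0.0187,-0.0315,0,0,0,0]]'
python3 drive.py '[[0,0,0,0,0,0.1138],[0,0,0,0,0,0.1138],[0,0,0,0,0,0.1138],[0,0,0,0,0,0.1138],[0,0,0,0,0,0.1138],[0,0,0,0,0,0],[0,0,0,0,0,0]]'
python3 - <<'E'
from h import *
s=robot.observe();print(s["qpos"].round(3));p,r=pose();print(r.inv().apply(np.array([.5298,.3893,.25])-p))
T=Cam("top");S=Cam("scene")
# tag top strip: brighter than rack; principal axis
for c,x0,x1,y0,y1 in((S,432,478,240,295),):
    g=cv2.cvtColor(c.im,cv2.COLOR_RGB2HSV)[y0:y1,x0:x1].astype(int);m=(g[...,1]<60)&(g[...,2]>75)
    n,l,st,ce=cv2.connectedComponentsWithStats(m.astype(np.uint8));i=1+st[1:,4].argmax();yy,xx=np.where(l==i)
    print(st[i],ce[i]+[x0,y0]);P=np.c_[xx+x0,yy+y0].astype(np.float32);v=cv2.fitLine(P,cv2.DIST_L2,0,.01,.01).ravel()
    t=(P-v[2:])@v[:2];a,b=v[2:]+v[:2]*t.min(),v[2:]+v[:2]*t.max();print(a,b,c.plane(*a,.06),c.plane(*b,.06))
E
```

```text
time: 16.68
tool_pos: [0.4784, 0.1016, 0.4171]
tool_rot: [-3.141, 0.003, 0.364]
contact_force: [0.7, 1.4, 0.2]
opening: 0.0447
grip_force: 0.0
time: 17.35
tool_pos: [0.5295, 0.3907, 0.4163]
tool_rot: [3.141, 0.003, 0.364]
contact_force: [2.1, 0.5, 0.4]
opening: 0.045
grip_force: 0.0
time: 17.93
tool_pos: [0.5297, 0.3888, 0.4167]
tool_rot: [3.14, 0.002, -0.202]
contact_force: [0.0, -0.8, -0.1]
opening: 0.0453
grip_force: 0.0
[ 0.517  0.588  1.092 -0.     1.465  2.289]
[ 0.0003258  -0.00080095  0.16672163]
[22  8 13 23 96] [459.97916667 258.35416667]
[454.3604  270.17136] [464.9203 247.9621] [0.55000578 0.3889063  0.06      ] [0.46684338 0.407118   0.06      ]
```

The scene view puts the tag's plain end at (0.548, 0.390) and its visible top at 85 mm, the 86 mm expected with the notch at the other end. I'll cross-check its lateral position in the first top picture.

Run:
```python
from h import *
T=Cam("top")
im=cv2.cvtColor(cv2.imread("pics/top0.png"),cv2.COLOR_BGR2HSV).astype(int)
pts=[]
for y in range(192,218):
    a=im[y,155:174,2].astype(float); s=im[y,155:174,1].astype(float)
    w=np.clip(a-a.min()-.5*(a.max()-a.min()),0,None); 
    if y%6==0: print(y,a.astype(int).tolist(),s.astype(int).tolist())
    j=3+np.argmax(a[3:15]); sl=slice(max(j-2,0),j+3); ww=np.clip(a[sl]-a[sl].min(),0,None); pts.append(((np.arange(155,174)[sl]*ww).sum()/ww.sum(),y))
P=np.array(pts,np.float32);v=cv2.fitLine(P,cv2.DIST_HUBER,0,.01,.01).ravel()
f=lambda y:(v[2]+v[0]/v[1]*(y-v[3]),y)
A,B=T.plane(*f(192),.06),T.plane(*f(216),.06);d=A-B;print(A,B,"yaw",np.arctan2(d[1],d[0]));k=(.53-B[0])/d[0];print("at x=.53:",B+k*d)
```

```text
192 [166, 166, 165, 163, 153, 131, 103, 86, 88, 102, 120, 127, 124, 109, 93, 85, 85, 84, 85] [103, 104, 104, 103, 100, 90, 84, 77, 75, 53, 38, 34, 37, 47, 63, 84, 81, 82, 81]
198 [169, 168, 162, 147, 118, 92, 85, 94, 111, 125, 127, 118, 102, 88, 87, 84, 84, 81, 76] [103, 102, 101, 95, 84, 78, 81, 62, 44, 35, 36, 41, 58, 75, 82, 82, 85, 85, 84]
204 [163, 153, 132, 105, 87, 88, 102, 121, 129, 124, 111, 94, 86, 84, 82, 80, 75, 70, 66] [103, 100, 93, 83, 82, 78, 55, 40, 38, 35, 48, 65, 80, 82, 84, 80, 78, 84, 81]
210 [146, 118, 94, 87, 94, 113, 127, 129, 118, 101, 91, 86, 82, 80, 78, 69, 65, 61, 61] [96, 82, 76, 82, 62, 47, 36, 36, 39, 53, 73, 77, 78, 70, 65, 70, 78, 84, 63]
216 [104, 89, 89, 103, 120, 128, 124, 110, 93, 83, 78, 74, 70, 68, 63, 57, 57, 58, 56] [78, 77, 74, 52, 38, 34, 35, 46, 63, 77, 85, 83, 73, 68, 69, 76, 67, 57, 64]
[0.54136073 0.41743719 0.06      ] [0.47382371 0.40128566 0.06      ] yaw 0.23474191645144576
at x=.53: [0.53       0.41472026 0.06      ]
```

Run:
```python
from h import *
T=Cam("top")
im=cv2.cvtColor(cv2.imread("pics/top0.png"),cv2.COLOR_BGR2HSV).astype(float)
P=[]
for y in range(192,215):
    w=np.clip(60-im[y,156:171,1],0,None); P.append(((np.arange(156,171)*w).sum()/w.sum(),y))
v=cv2.fitLine(np.array(P,np.float32),cv2.DIST_HUBER,0,.01,.01).ravel()
f=lambda y:(v[2]+v[0]/v[1]*(y-v[3]),y)
A,B=T.plane(*f(192),.06),T.plane(*f(214),.06);d=A-B;print(f(192),f(214),A,B,"yaw",np.arctan2(d[1],d[0]));print("at x=.53:",B+(.53-B[0])/d[0]*d)
# plain end row: saturation along axis
print([int(im[y,round(f(y)[0]),1]) for y in range(183,196)],T.plane(*f(188.5),.06))
```

```text
(np.float32(166.14285), 192) (np.float32(160.73364), 214) [0.54125726 0.39225289 0.06      ] [0.47944632 0.40595579 0.06      ] yaw -0.21816217997514578
at x=.53: [0.53       0.39474852 0.06      ]
[102, 102, 104, 103, 96, 84, 57, 40, 35, 34, 32, 34, 34] [0.55114113 0.39006175 0.06      ]
```

Both views agree: the tag line passes (0.53, 0.3955) with yaw -0.217 and its plain end at x≈0.55. Going down to the plain end.

```bash
python3 drive.py '[[0.0004,-0.0064,0.03,0,0,0.015],[0,0,0.035,0,0,0],[0,0,0.035,0,0,0],[0,0,0.03,0,0,0],[0,0,0.02,0,0,0],[0,0,0,0,0,0],[0,0,0,0,0,0]]'
python3 drive.py '[[0,0,0.02,0,0,0],[0,0,0.02,0,0,0],[0,0,0.015,0,0,0],[0,0,0.007,0,0,0],[0,0,0,0,0,0],[0,0,0,0,0,0]]'
python3 drive.py '[[0,0,0,0,0,0],[0,0,0,0,0,0],[0,0,0,0,0,0],[0,0,0,0,0,0],[0,0,0,0,0,0],[0,0,0,0,0,0],[0,0,0,0,0,0],[0,0,0,0,0,0]]' 0 15
python3 drive.py '[[0,0,0,0,0,0],[0,0,0,0,0,0],[0,0,0,0,0,0],[0,0,0,0,0,0]]'
```

```text
time: 18.72
tool_pos: [0.5314, 0.3949, 0.2675]
tool_rot: [3.14, 0.001, -0.219]
contact_force: [0.1, -0.6, 0.7]
opening: 0.0451
grip_force: 0.0
time: 19.22
tool_pos: [0.532, 0.3953, 0.2079]
tool_rot: [-3.14, -0.002, -0.22]
contact_force: [-0.5, 1.4, 0.0]
opening: 0.0448
grip_force: 0.0
time: 19.88
tool_pos: [0.5314, 0.3947, 0.2062]
tool_rot: [3.141, 0.0, -0.22]
contact_force: [-0.2, -2.2, 2.0]
opening: 0.0101
grip_force: 15.0
time: 20.22
tool_pos: [0.5314, 0.3948, 0.2062]
tool_rot: [3.141, 0.0, -0.22]
contact_force: [-1.0, -4.1, 2.5]
opening: 0.0096
grip_force: 15.0
```

```bash
python3 drive.py '[[0,0,0,0,0,0],[0,0,0,0,0,0],[0,0,-0.003,0,0,0],[0,0,-0.006,0,0,0],[0,0,-0.01,0,0,0],[0,0,-0.015,0,0,0],[0,0,-0.02,0,0,0],[0,0,-0.03,0,0,0]]' - 30
python3 drive.py '[[0,0,-0.03,0,0,0],[0,0,-0.03,0,0,0],[0,0,-0.03,0,0,0],[0,0,0,0,0,0],[0,0,0,0,0,0],[0,0,0,0,0,0]]'
python3 - <<'E'
from h import *
s=robot.observe();print(s["qpos"].round(3))
T=Cam("top");S=Cam("scene")
p,r=pose();print(p,r.as_euler("xyz"))
c=p-[0.02,0,.17]
def cr(I,c,h,k): x,y=(c-h).astype(int); print(x,y);return cv2.resize(I[y:y+2*h,x:x+2*h,::-1],(k,k),interpolation=cv2.INTER_CUBIC)
cv2.imwrite("pics/t1.png",np.hstack([cr(T.im,T.proj(c),35,400),cr(S.im,S.proj(c),35,400)]))
E
```

```text
time: 20.88
tool_pos: [0.531, 0.3953, 0.2899]
tool_rot: [3.141, 0.002, -0.22]
contact_force: [0.9, -0.0, -0.5]
opening: 0.0096
grip_force: 30.0
time: 21.38
tool_pos: [0.5311, 0.3953, 0.3804]
tool_rot: [-3.141, -0.0, -0.22]
contact_force: [0.1, -0.5, -0.8]
opening: 0.0097
grip_force: 30.0
[0.524 0.617 1.138 0.    1.386 2.315]
[0.5311402  0.39508483 0.37878679] [ 3.14013055e+00  1.91950466e-03 -2.20065504e-01]
110 163
439 191
```

View pics/t1.png

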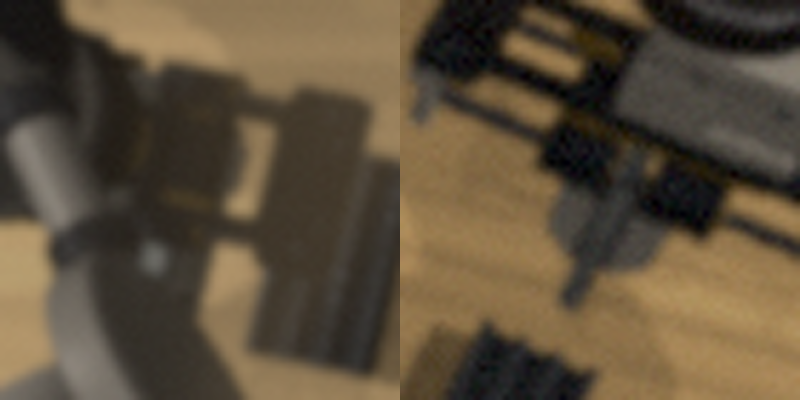

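The tag hangs free from the fingers by its plain end, its edge at scene crop (600,230), clear of the rack below. Now I'll turn it about the vertical, away from the reader.

```bash
python3 drive.py '[[0,0,0,0,0,-0.06],[0,0,0,0,0,-0.12],[0,0,0,0,0,-0.12],[0,0,0,0,0,-0.12],[0,0,0,0,0,-0.12],[0,0,0,0,0,-0.12],[0,0,0,0,0,-0.12],[0,0,0,0,0,-0.12]]' | egrep 'time|rot'
python3 drive.py '[[0,0,0,0,0,-0.12],[0,0,0,0,0,-0.12],[0,0,0,0,0,-0.12],[0,0,0,0,0,-0.12],[0,0,0,0,0,-0.12],[0,0,0,0,0,-0.12],[0,0,0,0,0,-0.12],[0,0,0,0,0,-0.12]]' | egrep 'time|rot'
python3 drive.py '[[0,0,0,0,0,-0.12],[0,0,0,0,0,-0.09],[0,0,0,0,0,0],[0,0,0,0,0,0]]'
cat >> h.py <<'E'
YAW=.28;LT=np.array([-.058,.005,.1792])
def target(win=(.645,.1135,.255),yaw=YAW,d=.11):
    q=.5**.5;Z=R.from_euler("z",yaw).as_matrix();n=Z@[q,0,q]
    Rt=np.c_[Z@[0,1,0],n,Z@[q,0,-q]];L=np.array(win)-d*n
    return L,L-Rt@LT,R.from_matrix(Rt)
E
python3 - <<'E'
from h import *
s=robot.observe();print(s["qpos"].round(3))
p,r=pose();L,t,Rt=target();print(L,t)
print("stage",r.inv().apply(np.array([t[0]-.03,t[1]-.01,.35])-p),"rot",(r.inv()*Rt).as_rotvec())
T=Cam("top");print("shaft",T.plane(235,262,.0),T.plane(236,260,.11))
E
```

```text
time: 22.15
tool_rot: [-3.141, 0.003, 0.686]
time: 22.82
tool_rot: [-3.139, 0.001, 1.646]
time: 23.15
tool_pos: [0.5314, 0.3951, 0.3789]
tool_rot: [-3.14, 0.0, 1.847]
contact_force: [0.5, 0.6, -0.5]
opening: 0.01
grip_force: 30.0
[0.524 0.619 1.139 0.    1.386 0.247]
[0.57024743 0.09200458 0.17721825] [0.42904223 0.11175072 0.30039626]
stage [-0.24609624 -0.2072501   0.02946178] rot [-0.78739896  0.00190283 -0.00349052]
shaft [0.34060142 0.207169   0.        ] [0.35351377 0.1867571  0.11      ]
```

```bash
python3 drive.py '[[-0.0308,-0.0259,0.0037,0,0,0],[-0.0308,-0.0259,0.0037,0,0,0],[-0.0308,-0.0259,0.0037,0,0,0],[-0.0308,-0.0259,0.0037,0,0,0],[-0.0308,-0.0259,0.0037,0,0,0],[-0.0308,-0.0259,0.0037,0,0,0],[-0.0308,-0.0259,0.0037,0,0,0],[-0.0308,-0.0259,0.0037,0,0,0]]' | egrep 'time|tool'
python3 drive.py '[[0,0,0,-0.07,0,0],[0,0,0,-0.1,0,0],[0,0,0,-0.12,0,0],[0,0,0,-0.12,0,0],[0,0,0,-0.12,0,0],[0,0,0,-0.12,0,0],[0,0,0,-0.1,0,0],[0,0,0,-0.0375,0,0]]'
python3 drive.py '[[0,0,0,0,0,0],[0,0,0,0,0,0],[0,0,0,0,0,0]]'
python3 - <<'E'
from h import *
s=robot.observe();print(s["qpos"].round(3))
p,r=pose();L,t,Rt=target()
print("go",r.inv().apply(t-p),"rot",(r.inv()*Rt).as_rotvec())
E
```

```text
time: 23.87
tool_pos: [0.3988, 0.0998, 0.3504]
tool_rot: [3.141, 0.0, 1.848]
time: 24.53
tool_pos: [0.4001, 0.1012, 0.352]
tool_rot: [2.411, -0.011, 1.856]
contact_force: [1.4, -4.4, 0.7]
opening: 0.0097
grip_force: 30.0
time: 24.78
tool_pos: [0.4008, 0.1013, 0.3521]
tool_rot: [2.414, -0.008, 1.858]
contact_force: [0.1, 0.9, -0.0]
opening: 0.0098
grip_force: 30.0
[-0.007  0.081  2.155  0.793  0.283 -0.99 ]
go [ 0.00158043 -0.01193797  0.05862022] rot [-0.05751217 -0.01078432 -0.00085156]
```

The wrist is at its q5 limit (0.28) at this staging spot. I'll fit the arm's kinematics from the logged poses and see which tag turn about the label normal is comfortably reachable.

```bash
cat > fk.py <<'E'
from h import *
from scipy.optimize import least_squares
D=[([-1.353,.3427,1.525,0,1.2754,-.146],[.1868,-.4905,.4041],[-3.1402,0,.3638]),([-.776,.568,1.513,0,1.064,.431],[.4678,-.3518,.2839],[3.1416,0,.364]),([-.432,.517,1.317,0,1.306,.775],[.5818,-.1838,.381],[3.138,-.004,.364]),([.524,.617,1.138,0,1.386,2.315],[.5311,.3951,.3788],[3.14,0,-.22])]
s=robot.observe();D.append((s["qpos"],s["tool_pos"],s["tool_rot"]))
rz=lambda a:R.from_euler("z",a);ry=lambda a:R.from_euler("y",a)
def fk(q,L):
    z0,a2,a3,d6,o1,x1,o2,x3=L
    A=rz(q[0]);p=A.apply([x1,o1,z0]);A=A*ry(q[1]);p=p+A.apply([0,o2,a2]);A=A*ry(q[2]);p=p+A.apply([x3,0,a3]);A=A*rz(q[3])*ry(q[4]);p=p+A.apply([0,0,d6]);return p,A*rz(-q[5])
def res(L): return np.concatenate([(fk(q,L)[0]-p)*1e3 for q,p,_ in D]+[np.array(L)*.01])
L0=least_squares(res,[.3,.4,.3,.1,.07,0,0,0]).x
E
python3 - <<'E'
from fk import *
print(L0.round(4));
for q,p,e in D:
    P,A=fk(q,L0);print((P-p).round(4),(A.inv()*R.from_euler("xyz",e)).as_rotvec().round(3))
E
```

```text
[0.2218 0.506  0.378  0.1392 0.0382 0.0016 0.0383 0.0464]
[ 0.0001 -0.0001 -0.    ] [ 0.    -0.     1.279]
[ 0.0002 -0.0002  0.    ] [-0.003 -0.003  2.433]
[-0.0004  0.     -0.0018] [-0.005 -0.004  3.121]
[0.     0.0002 0.0015] [-0.002 -0.    -0.083]
[-0.0001 -0.0001  0.0003] [ 0.     0.    -0.409]
```

```bash
cat >> fk.py <<'E'
lo=np.array([-2.53,-.77,.04,-1,.28,-3.11])+.04;hi=np.array([2.53,2.02,2.7,4.14,2.66,3.11])-.04
def FK(q): 
    p,A=fk([*q[:5],0],L0);return p,A*rz(q[5]+np.pi/2)
def ik(t,Rt,q0):
    f=lambda q:np.r_[(FK(q)[0]-t)*5,(FK(q)[1].inv()*Rt).as_rotvec()]
    s=least_squares(f,np.clip(q0,lo+1e-3,hi-1e-3),bounds=(lo,hi));return s.x,np.abs(s.fun).max()
def tgt(phi,win=(.645,.1135,.255),yaw=YAW,d=.11):
    L,t,Rt=target(win,yaw,d);n=Rt.as_matrix()[:,1];R2=R.from_rotvec(phi*n)*Rt;return L,L-R2.apply(LT),R2
E
python3 - <<'E'
from fk import *
q0=np.array(robot.observe()["qpos"])
rng=np.random.default_rng(0)
for deg in(0,-20,20,-30,30,-45,45,-60,60,-90,90,180):
    L,t,Rt=tgt(np.radians(deg));best=None
    for q in [q0]+[rng.uniform(lo,hi) for _ in range(12)]:
        x,e=ik(t,Rt,q)
        if e<1e-3:
            c=np.abs(x-q0).max()
            if best is None or c<best[0]: best=(c,x)
    print(deg,t.round(3),None if best is None else best[1].round(2),"tool z",Rt.apply([0,0,1]).round(2))
E
```

```text
0 [0.429 0.112 0.3  ] None tool z [ 0.68  0.2  -0.71]
-20 [0.434 0.173 0.279] None tool z [ 0.73 -0.15 -0.66]
20 [0.441 0.048 0.307] [-0.28  0.27  2.13  1.32  0.72 -1.75] tool z [ 0.54  0.51 -0.66]
-30 [0.442 0.201 0.263] None tool z [ 0.73 -0.31 -0.61]
30 [0.453 0.017 0.304] [-0.38  0.34  2.07  1.22  0.96 -1.75] tool z [ 0.45  0.65 -0.61]
-45 [0.462 0.235 0.234] None tool z [ 0.68 -0.54 -0.5 ]
45 [ 0.477 -0.024  0.292] [-0.47  0.47  1.93  1.11  1.28 -1.76] tool z [ 0.29  0.82 -0.5 ]
-60 [0.489 0.26  0.202] None tool z [ 0.58 -0.73 -0.35]
60 [ 0.507 -0.058  0.273] [-0.51  0.63  1.77  1.04  1.56 -1.75] tool z [ 0.1   0.93 -0.35]
-90 [0.557 0.275 0.133] None tool z [ 0.28 -0.96 -0.  ]
90 [ 0.577 -0.093  0.215] [-0.47  0.96  1.39  0.99  2.08 -1.72] tool z [-0.28  0.96 -0.  ]
180 [0.705 0.07  0.047] None tool z [-0.68 -0.2   0.71]
```

Turning the tag by +90° about the label normal keeps its edges square to the window and is well inside the joint ranges. Planning this as an arc about the label at 0.13 m, then the last 2 cm straight in.

```bash
cat >> fk.py <<'E'
def rows(p,r,t,Rt,n):
    w=(r.inv()*Rt).as_rotvec()/n; M=sum(R.from_rotvec(w*k).as_matrix() for k in range(n))
    v=np.linalg.solve(M,r.inv().apply(t-p)); return np.r_[v,w].round(4).tolist()
E
python3 - <<'E'
from fk import *
q=np.array(robot.observe()["qpos"])
for deg in range(20,91,10):
    L,t,Rt=tgt(np.radians(deg),d=.13);q,e=ik(t,Rt,q)
    A=FK(q)[1];wr=t-A.apply([0,0,.139]);print(deg,t.round(3),q.round(2),round(e,5),"wrist",wr.round(3))
p,r=pose()
_,a,Ra=tgt(np.radians(25),d=.13);_,b,Rb=tgt(np.radians(60),d=.13);_,c,Rc=tgt(np.radians(90),d=.13)
print(rows(p,r,a,Ra,6));print(rows(a,Ra,b,Rb,6));print(rows(b,Rb,c,Rc,6))
E
```

```text
20 [0.427 0.044 0.293] [-0.3   0.28  2.18  1.37  0.72 -1.84] 0.0 wrist [ 0.352 -0.027  0.385]
30 [0.439 0.013 0.29 ] [-0.4   0.35  2.11  1.24  0.96 -1.82] 0.0 wrist [ 0.376 -0.077  0.375]
40 [ 0.454 -0.015  0.283] [-0.47  0.43  2.02  1.15  1.17 -1.81] 0.0 wrist [ 0.407 -0.122  0.358]
50 [ 0.472 -0.04   0.272] [-0.51  0.53  1.92  1.08  1.36 -1.81] 0.0 wrist [ 0.441 -0.16   0.336]
60 [ 0.493 -0.061  0.258] [-0.53  0.64  1.81  1.02  1.54 -1.8 ] 0.0 wrist [ 0.479 -0.191  0.308]
70 [ 0.516 -0.078  0.241] [-0.53  0.75  1.69  0.99  1.72 -1.79] 0.0 wrist [ 0.519 -0.213  0.275]
80 [ 0.539 -0.09   0.222] [-0.51  0.86  1.56  0.96  1.89 -1.78] 0.0 wrist [ 0.561 -0.226  0.239]
90 [ 0.563 -0.096  0.201] [-0.48  0.97  1.43  0.96  2.06 -1.77] 0.0 wrist [ 0.602 -0.23   0.201]
[-0.0146, -0.0056, 0.006, -0.0094, 0.0709, -0.0022]
[-0.0185, 0.0, -0.005, 0.0, 0.1018, -0.0]
[-0.0158, -0.0, -0.0044, -0.0, 0.0873, -0.0]
```

```bash
python3 drive.py '[[-0.0146,-0.0056,0.006,-0.0094,0.0709,-0.0022],[-0.0146,-0.0056,0.006,-0.0094,0.0709,-0.0022],[-0.0146,-0.0056,0.006,-0.0094,0.0709,-0.0022],[-0.0146,-0.0056,0.006,-0.0094,0.0709,-0.0022],[-0.0146,-0.0056,0.006,-0.0094,0.0709,-0.0022],[-0.0146,-0.0056,0.006,-0.0094,0.0709,-0.0022],[0,0,0,0,0,0],[0,0,0,0,0,0]]'
python3 - <<'E'
from fk import *
print(robot.observe()["qpos"].round(2));p,r=pose()
_,a,Ra=tgt(np.radians(25),d=.13);_,b,Rb=tgt(np.radians(60),d=.13)
print((p-a).round(4),(r.inv()*Ra).as_rotvec().round(3),rows(p,r,b,Rb,6))
E
```

```text
time: 25.45
tool_pos: [0.4282, 0.0338, 0.2966]
tool_rot: [2.336, -0.281, 2.131]
contact_force: [0.4, 0.1, -0.8]
opening: 0.0096
grip_force: 30.0
[-0.33  0.28  2.16  1.29  0.79 -1.78]
[-0.0045  0.0054  0.0049] [-0.018  0.043 -0.009] [-0.0201, -0.0002, -0.0045, -0.0024, 0.1089, -0.0023]
```

```bash
python3 drive.py '[[-0.0201,-0.0002,-0.0045,-0.0024,0.1089,-0.0023],[-0.0201,-0.0002,-0.0045,-0.0024,0.1089,-0.0023],[-0.0201,-0.0002,-0.0045,-0.0024,0.1089,-0.0023],[-0.0201,-0.0002,-0.0045,-0.0024,0.1089,-0.0023],[-0.0201,-0.0002,-0.0045,-0.0024,0.1089,-0.0023],[-0.0201,-0.0002,-0.0045,-0.0024,0.1089,-0.0023],[0,0,0,0,0,0],[0,0,0,0,0,0]]'
python3 - <<'E'
from fk import *
print(robot.observe()["qpos"].round(2));p,r=pose()
_,b,Rb=tgt(np.radians(60),d=.13);_,c,Rc=tgt(np.radians(90),d=.13)
print((p-b).round(4),(r.inv()*Rb).as_rotvec().round(3),rows(p,r,c,Rc,6))
E
```

```text
time: 26.12
tool_pos: [0.4933, -0.06, 0.2587]
tool_rot: [2.037, -0.657, 2.738]
contact_force: [-0.8, -0.0, -0.5]
opening: 0.0096
grip_force: 30.0
[-0.53  0.64  1.8   1.02  1.54 -1.8 ]
[0.0002 0.0015 0.0003] [-0.003  0.     0.002] [-0.0159, -0.0001, -0.0046, -0.0006, 0.0873, 0.0003]
```

Tracking is good. Last part of the turn, then I'll look at the tag against the head and pot.

```bash
python3 drive.py '[[-0.0159,-0.0001,-0.0046,-0.0006,0.0873,0.0003],[-0.0159,-0.0001,-0.0046,-0.0006,0.0873,0.0003],[-0.0159,-0.0001,-0.0046,-0.0006,0.0873,0.0003],[-0.0159,-0.0001,-0.0046,-0.0006,0.0873,0.0003],[-0.0159,-0.0001,-0.0046,-0.0006,0.0873,0.0003],[-0.0159,-0.0001,-0.0046,-0.0006,0.0873,0.0003],[0,0,0,0,0,0],[0,0,0,0,0,0]]'
python3 - <<'E'
from fk import *
print(robot.observe()["qpos"].round(2));p,r=pose()
_,c,Rc=tgt(np.radians(90),d=.13)
print((p-c).round(4),(r.inv()*Rc).as_rotvec().round(3))
T=Cam("top");S=Cam("scene")
l=p+r.apply(LT);print("label",l,T.proj(l),S.proj(l))
# expected tag corners in tool: tag (x,y,z)-> tool (-(x+.032), y, .2002-z)
for x,z in((-.05,0),(.05,0),(.05,.04),(.036,.054),(-.05,.054)):
    w=p+r.apply([-(x+.032),.005,.2002-z]);print(x,z,w.round(3),"T",T.proj(w).round(1),"S",S.proj(w).round(1))
def cr(I,x,y,w,h,k): return cv2.resize(I[y:y+h,x:x+w,::-1],None,fx=k,fy=k,interpolation=cv2.INTER_CUBIC)
a=cr(T.im,230,90,100,130,4);b=cr(S.im,270,190,100,130,4)
cv2.imwrite("pics/p1.png",np.hstack([a,b]))
E
```

```text
time: 26.78
tool_pos: [0.5633, -0.0951, 0.2018]
tool_rot: [1.572, -0.784, -2.862]
contact_force: [-0.1, 0.2, -0.7]
opening: 0.0097
grip_force: 30.0
[-0.48  0.96  1.43  0.96  2.06 -1.77]
[-0.      0.0013  0.0012] [-0.001  0.     0.002]
label [0.55655614 0.08941775 0.16420696] [271.09774106 181.88466809] [349.13788459 217.69960366]
-0.05 0 [0.499 0.095 0.218] T [267.2 202.7] S [358.7 189.5]
0.05 0 [0.567 0.114 0.147] T [262.1 178.7] S [356.6 227.1]
0.05 0.04 [0.578 0.076 0.147] T [276.8 174.4] S [341.5 226.3]
0.036 0.054 [0.573 0.06  0.157] T [282.8 176.1] S [336.5 220.8]
-0.05 0.054 [0.514 0.043 0.218] T [288.4 196.5] S [338.2 188.4]
```

View pics/p1.png

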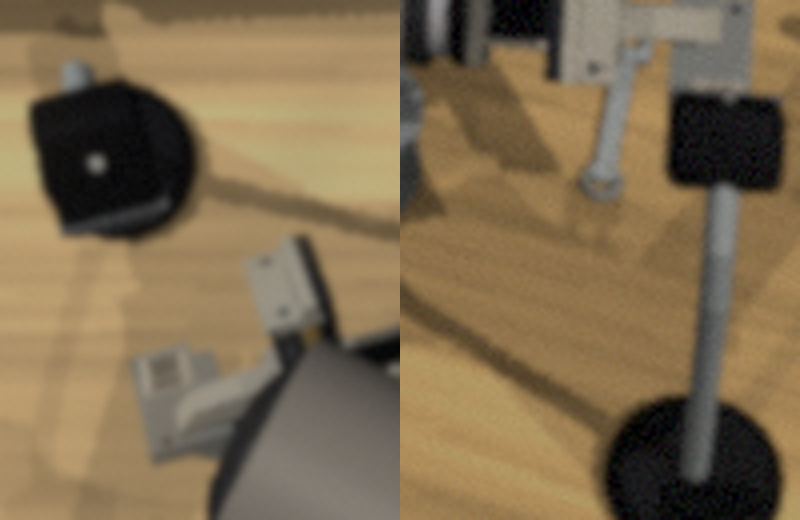

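The label is on the upper face: its centre is at top-view (272,182.5) against the predicted (271.1,181.9), and the tag corner is at (263.7,178.7) against (262.1,178.7). So the tag has not slipped. It is clear of the head and the pot, and I'll approach the last 2 cm along the normal.

```bash
python3 drive.py '[[0,0.003,0,0,0,0],[0,0.006,0,0,0,0],[0,0.006,0,0,0,0],[0,0.004,0,0,0,0],[-0.0005,0,-0.001,0,0,0],[0,0,0,0,0,0],[0,0,0,0,0,0],[0,0,0,0,0,0]]'
python3 drive.py '[[0,0,0,0,0,0],[0,0,0,0,0,0],[0,0,0,0,0,0],[0,0,0,0,0,0],[0,0,0,0,0,0],[0,0,0,0,0,0]]'
python3 - <<'E'
from fk import *
s=robot.observe();print(s["qpos"].round(2),np.abs(s["qvel"]).max());p,r=pose()
_,c,Rc=tgt(np.radians(90))
print(r.inv().apply(c-p).round(4),(r.inv()*Rc).as_rotvec().round(3))
T=Cam("top");S=Cam("scene");l=p+r.apply(LT);print(l,T.proj(l),S.proj(l))
def cr(I,x,y,w,h,k): return cv2.resize(I[y:y+h,x:x+w,::-1],None,fx=k,fy=k,interpolation=cv2.INTER_CUBIC)
cv2.imwrite("pics/p2.png",np.hstack([cr(T.im,230,95,200,130,2),cr(S.im,180,130,200,130,2)]))
E
```

```text
time: 27.55
tool_pos: [0.5769, -0.0941, 0.214]
tool_rot: [1.566, -0.783, -2.858]
contact_force: [-0.2, 0.2, -0.6]
opening: 0.0096
grip_force: 30.0
time: 28.05
tool_pos: [0.577, -0.0941, 0.2143]
tool_rot: [1.567, -0.782, -2.858]
contact_force: [-0.1, -0.3, -0.3]
opening: 0.0098
grip_force: 30.0
[-0.47  0.96  1.39  0.99  2.08 -1.72] 0.00160887619686709
[0.     0.0006 0.0015] [ 0.002 -0.002  0.003]
[0.57029864 0.09059522 0.17743006] [270.24195753 175.94028467] [348.36172136 218.51522628]
```

View pics/p2.png

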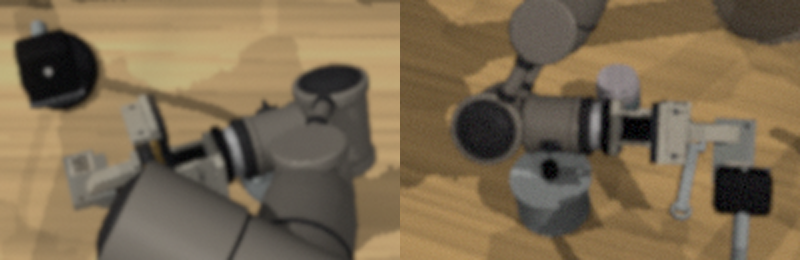

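The wrist passes clear above the closed pot, the lid is seated, and the tag is held still in front of the reader, about 1 mm from the planned pose and with no contact force. Handing in.

```bash
python3 -c "
from cell import robot
print(robot.hand_in())"
```

```text
the job is handed in; nothing more can be done
None
```

I handed in the job at about 28 s: the lid is seated level on the pot, and the tag is held still by its plain end, label face up and square to the reader's window, about 11 cm away (window position estimated to about 6 mm). The first lid grip caught only the top of the knob, so I set the lid back on the bench and regripped it; no verdict came back at hand-in.

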